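Set the chiming wall clock by its minute hand

ROBOT

A 6-joint arm with a two-finger parallel gripper is mounted at the origin on the work surface. World frame = base frame: x ahead of the robot, y to its left, z up, the work surface at z = 0. Lengths are in mm, angles in rad, forces in N, time in s.
With the tool pointing down it reaches from about 300 to 750 mm from the base axis. Payload 8.5 kg.
Tool frame: the origin (TCP) lies between the finger pads; the fingertips stand 22 mm ahead of it and the grasp point (between the pads) lies 3 mm ahead of it; z points along the fingers, y is the line along which they close (so a half turn about z gives the same grasp; the last joint's range is limited). The gripper opens to 88 mm and grips with 3 to 60 N. Pads are 18 mm wide; open, the fingers measure 123 mm over their backs; the gripper's body (75 mm by 187 mm) begins 45 mm behind the grasp point.
Start: joints at [0.964, 0.381, 1.297, -0, 1.464, -0.215], TCP at [210.009, 508.308, 260.748] pointing down, gripper open.
Joint ranges: [-3.11, 3.11], [-0.89, 2.33], [0.22, 2.48], [-1.42, 4.56], [0.17, 2.85], [-2.88, 2.88]. Speed limits (rad/s): [2.39, 2.39, 3.14, 3.14, 3.14, 3.14].

INTERFACE

Orientations are given as a rotation vector (axis times angle).
In Python, from workcell import sense, optics, manip gives the robot as it stands. The module is installed in compiled form; this text tells all that it offers.
- The arm moves only by the tool servo_tool, never from a script. Its argument "rows" is a list of rows, each a list of 7 numbers: the finger opening in cm, from 0 to 8.81, then the shift along the tool's x, y, z in cm, then the turn, a rotation vector about the tool's x, y, z in degrees. In form: [[fingers, tx, ty, tz, rx, ry, rz], ...]. A call has 1 to 5 rows; each row shifts and turns the commanded pose from where the row before left it, along the tool's axes as they then stand; what a row does not reach is not made up. A row lasts 1/12 s, in which the tool goes at most 41.7 mm and 7.16 degrees, less where a joint would pass 70% of its speed; a pose out of reach is approached as far as the arm can. A call is refused whole if a number of a shift passes 4.17 or a number of a turn 7.16, either way. A call with a gripper value outside its range is refused whole. The fingers move at their own pace and stop on an object; the grip force is fixed at half the most. Time passes only in rows, so rows that do not move let the fingers close. It gives the time, the measured TCP pose, the force, the opening and the grip force at its end, in the units of the state.
- sense(): the state, without advancing time (a new reading comes with each control period).
- optics.snapshot(name): name is "side" or "top"; returns a dict with "img" (420x560x3 uint8, blue, green, red), "intrinsics" (3x3 intrinsics, pixels), "k1" (the pictures are not rectified: a ray, as slopes to the right and down, at radius r is drawn at 1 + k1 r^2 times it, then the intrinsics apply), "eye" and "attitude" of the camera in the world. Camera axes: x right, y down, z forward; pixel columns grow to the right and rows downward; lengths in mm; the calibration is good to about 2 mm. A picture is of the moment at which its call begins. There is no depth.
- manip.close_job(): hands the job in; it is judged then, once.
Trained networks look in a picture, given as the dict that the camera call returned (one of the last four; its "shot" number tells which), for a name from the list of things; names that differ only in an ending like _2 or _b are one class to them, and where a whole thing is asked for, a point or a joint stands for the part that bears it (a point fixed in the world has none). Each returns a list of dicts, best first, with "score" (0 to 1); they miss things now and then, are a little off and sometimes report something else, mostly with a low value. They report only what shows in the picture. A call takes as long as a camera call.
- optics.silhouettes(query, picture): "region" (420x560 bool, what is visible of it) and "box" ([centre column, centre row, width, height] in pixels, round what is visible of it).
The state is a dict: "clock": time; "joint_pos": joint angles; "joint_velocities": joint speeds; "joint_torque": joint torques, N m; "position": TCP position; "ee_rot": TCP orientation; "contact_force": force on the tool from outside, world axes, zero at the start; "wrist_torque": the same for the moment, N m; "opening": finger opening in mm; "finger_force": force on a finger pad.
Only numpy, scipy, OpenCV 4.12 (cv2) and the standard library are available. Lean on these libraries where they do the work, as an engineer would, in place of code of your own. Each camera call takes 0.05 s, during which the arm holds its last target. There are 200 camera calls.

TASK

The chiming wall clock lying face up on the hall table is slow; set it to eleven o'clock, with both hands reading the hour. Put a fingertip behind the outer part of the minute hand and gently push it clockwise round the minute ring, never backwards and without pushing the hour hand or pressing on the dial, until it points at the double mark of twelve, then take the finger away. Do not lift or shift the clock, and leave the things around it where they lie.

Things in the scene. Friction and masses are not known exactly. Their poses are not given: they have to be found in the camera images.
- clock: Round wooden wall clock without glass, loose (about 1.4 kg), on its back: 300 mm across, 42 mm high. Origin at the centre of its underside, z up out of the dial, x towards twelve, y towards nine. The flat white dial is 32 mm above the origin; the frame round it is 14 mm wide and rises 10 mm over the dial. Dark baton marks at the hours, small ticks at the minutes.
- dial_centre (a point): Centre of the dial, on the dial face, on the axis of both hands.
- twelve_mark (a point): Middle of the double baton at twelve (two parallel bars 30 mm long, 12 mm apart; the other hours have a single bar), on the dial face, 118 mm from the dial centre.
- minute_hand (a joint): Minute hand angle in rad, growing clockwise seen from above: 0 is ten o'clock sharp, 6.283 eleven o'clock sharp (on the double mark, one full turn on). Starts between 1.7 and 3.9 (10:16 to 10:37). It stays where it is left (friction about 0.06 N m, some 0.6 N at its outer end; no spring, no stop at twelve). The geared hour hand follows at one twelfth.
- minute_tip (a point): Tip of the minute hand, 118 mm from the axis, at half thickness. A straight dark steel bar 4 mm thick, its underside 14 mm above the dial (46 mm above the clock's underside); 9 mm wide, 6 mm beyond 85 mm from the axis; a tail 30 mm long, 11 mm wide, points the other way. The brass nut on the axis ends 52 mm above the clock's underside.
- hour_hand: The hour hand: dark steel with a wider leaf near its end, 78 mm from axis to tip, 3 mm thick, its underside 7 mm above the dial face, below the minute hand. Origin on the axis. It is geared to the minute hand.
- level: Aluminium spirit level, loose, 225 x 22 x 42 mm high, lying beside the clock; origin at the centre of its underside, length along its y.
- screwdriver: Screwdriver, loose, 190 mm long along its x, lying beside the clock.
- winding_key: Brass winding key with two wings, loose, about 60 x 46 x 11 mm, lying beside the clock.
- hanger: Steel wall hanger plate with a short hook, loose, 60 x 34 x 19 mm, lying beside the clock.
- stein: White and blue lidded stein, loose, 96 mm across the foot, 170 mm high, handle towards its y, standing to the left of the clock.
- flask: Green glass bottle, loose, 68 mm across, 230 mm high, standing to the robot's left.
- tape: Tape measure, loose, 70 x 36 x 62 mm high, to the right of the clock.

How it is judged:
By the outcome, as a careful person would: the job done as asked, in the order asked, and still so for the second after the job is handed in, with the robot touching nothing.
It also fails if it takes over 72 s, if anything falls off the work surface, if the arm or the gripper's body presses on something with over 40 N, if the wrist force passes 120 N, or if a joint passes its speed limit or range.

## Working session

There is one attempt and no reset: what is moved stays moved. The work goes in short steps, Python scripts to look and compute and a tool call to move; the robot and the scene stay as the last step left them, time stands still between calls to the robot, and variables do not carry over. Pictures are saved under pics/ and viewed, at most 10 in all, crops included, and the job is handed in when it is done.

Besides the shell and the picture viewer there is one more tool, called after ">>>" by a JSON object that holds its "api" and its "payload". servo_tool: Moves the arm, as the interface text tells. Its arguments: {"type":"object","properties":{"rows":{"type":"array","items":{"type":"array","items":{"type":"number"}}}},"required":["rows"]}

```bash
mkdir -p pics
cat > h.py <<'E'
import numpy as np, cv2
from scipy.spatial.transform import Rotation as R
from workcell import sense, optics, manip
def rotm(a):
    a=np.array(a,float); return a if a.shape==(3,3) else R.from_rotvec(a).as_matrix()
def ray(p,u,v):
    K=np.array(p["intrinsics"]); d=np.array([(u-K[0,2])/K[0,0],(v-K[1,2])/K[1,1]]); s=d.copy()
    for _ in range(20): s=d/(1+p["k1"]*(s@s))
    r=rotm(p["attitude"])@np.array([s[0],s[1],1]); return np.array(p["eye"],float),r
def at(p,u,v,z):
    e,r=ray(p,u,v); return e+r*(z-e[2])/r[2]
def proj(p,X):
    K=np.array(p["intrinsics"]); c=rotm(p["attitude"]).T@(np.array(X,float)-np.array(p["eye"])); s=c[:2]/c[2]; s=s*(1+p["k1"]*(s@s))
    return np.array([K[0,0]*s[0]+K[0,2],K[1,1]*s[1]+K[1,2]])
E
python3 - <<'E'
from h import *
for n in("top","side"):
    p=optics.snapshot(n); cv2.imwrite(f"pics/{n}0.png",p["img"])
    print(n,p["eye"],p["attitude"],p["intrinsics"],p["k1"])
    for q in("clock","dial_centre","twelve_mark","minute_tip","minute_hand","hour_hand"):
        for d in optics.silhouettes(q,p)[:2]:
            print(q,d["score"],d["box"],at(p,*d["box"][:2],46).round(0))
print(sense())
E
```

```text
top [ 494.48519594   52.09031663 1100.47686794] [-2.19062778  2.16288728 -0.08163684] [[400.176677     0.         283.88600048]
 [  0.         400.176677   210.71861335]
 [  0.           0.           1.        ]] -0.04963941542389947
clock 0.84 [284.3, 220.2, 114.8, 114.3] [555.  58.  46.]
dial_centre 0.73 [114.6, 210.4, 59.4, 35.2] [576. 512.  46.]
dial_centre 0.56 [285.6, 221.3, 111.1, 114.7] [552.  55.  46.]
twelve_mark 0.61 [286.9, 222.0, 113.4, 109.7] [551.  51.  46.]
twelve_mark 0.44 [112.4, 273.1, 57.9, 24.5] [409. 511.  46.]
minute_tip 0.76 [290.1, 232.8, 14.9, 44.9] [522.  42.  46.]
minute_tip 0.65 [326.3, 159.5, 68.4, 30.2] [719. -52.  46.]
minute_hand 0.7 [289.5, 237.3, 11.7, 50.6] [510.  44.  46.]
hour_hand 0.47 [270.6, 220.0, 27.6, 3.8] [555.  94.  46.]
side [-115.33460896 -823.2117501   986.25160972] [-2.15835397  0.74687804 -0.3385193 ] [[485.23339534   0.         280.89561929]
 [  0.         485.23339534 211.01315945]
 [  0.           0.           1.        ]] -0.1756491478916786
clock 0.93 [282.8, 225.8, 101.8, 76.7] [539.  23.  46.]
dial_centre 0.89 [282.9, 230.2, 1
[... 330 characters left out ...]
{'clock': 0.7, 'joint_pos': array([ 9.63692823e-01,  3.80570248e-01,  1.29740459e+00, -2.58998405e-05,
        1.46360494e+00, -2.15299944e-01]), 'joint_velocities': array([ 0.00248442,  0.00061215, -0.00188388, -0.00045737,  0.00016614,
       -0.00077507]), 'joint_torque': array([ 2.13663934e-04, -4.37714410e+01, -2.24701792e+01,  7.12945336e-02,
        3.13434075e-02, -1.98875250e-05]), 'position': array([210.01358327, 508.29745345, 260.76283619]), 'ee_rot': array([6.11504743e-01, 3.08147460e+00, 2.36518802e-06]), 'contact_force': array([0.05747637, 0.68374867, 0.54899809]), 'wrist_torque': array([ 0.0360392 , -0.02800901, -0.01327316]), 'finger_force': 0.0, 'opening': 88.26378751116529}
```

View pics/top0.png

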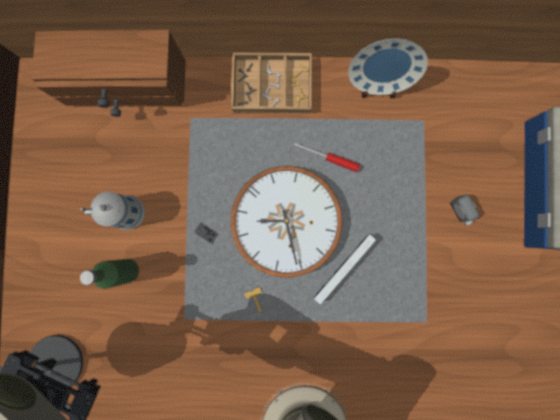

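View pics/side0.png

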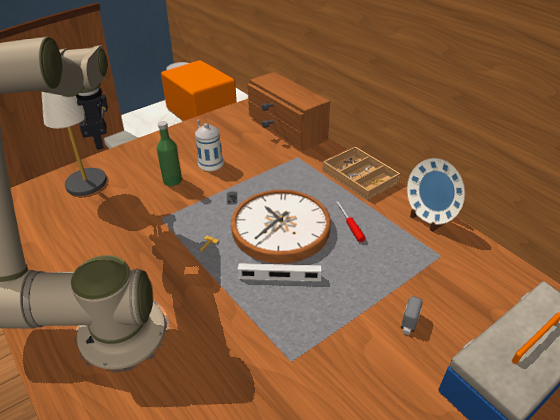

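The top view shows the clock at about (286,221), with the minute hand pointing to about (298,262) and the hour hand pointing left. The twelve may be at the upper left, near (253,188). Next I'll rectify the dial to check.

Run:
```python
from h import *
ims=[]
for n in("top","side"):
    p=optics.snapshot(n)
    m=optics.silhouettes("clock",p)[0]["region"].astype(np.uint8)
    c=max(cv2.findContours(m,0,1)[0],key=cv2.contourArea)[:,0]
    c=cv2.convexHull(c)[:,0]
    P=np.array([at(p,u,v,42)[:2] for u,v in c]); (x,y),r=cv2.minEnclosingCircle(P.astype(np.float32)); print(n,"rim circle",x,y,r)
    g=np.zeros((400,400,2),np.float32)
    for i in range(400):
        for j in range(400): g[i,j]=proj(p,[555+(200-i)*.85,55+(200-j)*.85,32])
    im=cv2.remap(p["img"],g,None,cv2.INTER_CUBIC); 
    cv2.circle(im,(200,200),2,(0,0,255),-1); ims.append(im)
cv2.imwrite("pics/rect.png",np.hstack(ims))
```

```text
top rim circle 554.7802734375 55.111698150634766 149.49288940429688
side rim circle 543.7261962890625 40.142181396484375 163.31358337402344
```

View pics/rect.png

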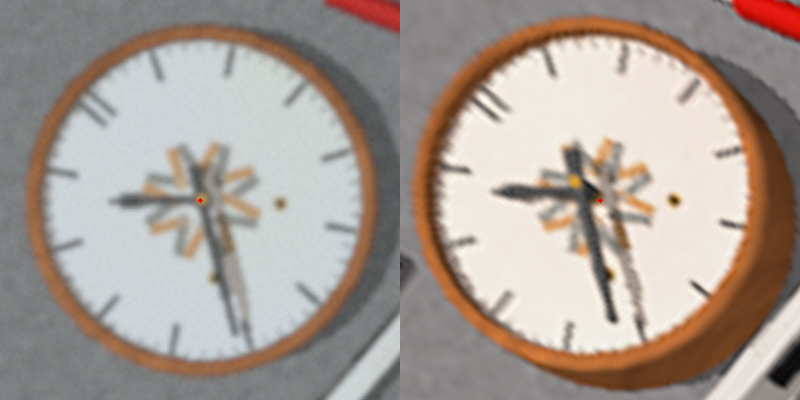

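Measured so far:

| Item | Value |
|---|---|
| Clock centre | about (556, 56) |
| Twelve | bearing about 48.7° |
| Minute hand | bearing about 194.6°, so about 146° still to go clockwise |
| Reading | 10:35.7, which agrees with the hour hand |

Next I move over to the spot behind the hand with the fingers closed.

>>> {"api": "servo_tool", "payload": {"rows": [[0,-2.85,-2.46,0,0,0,0],[0,-2.85,-2.46,0,0,0,0],[0,-2.85,-2.46,0,0,0,0],[0,-2.85,-2.46,0,0,0,0],[0,-2.85,-2.46,0,0,0,0]]}}

```text
clock: 1.32
position: [295.1, 338.7, 260.8]
ee_rot: [0.611, 3.081, 0.0]
contact_force: [1.3, 0.1, 1.1]
opening: 57.4
finger_force: 0.0
```

>>> {"api": "servo_tool", "payload": {"rows": [[0,-2.85,-2.46,0,0,0,0],[0,-2.85,-2.46,0,0,0,0],[0,-2.85,-2.46,0,0,0,0],[0,-2.85,-2.46,0,0,0,0],[0,-2.85,-2.46,0,0,0,0]]}}

```text
clock: 1.73
position: [379.9, 170.4, 261.0]
ee_rot: [0.611, 3.081, 0.0]
contact_force: [0.0, 0.8, -1.6]
opening: 23.9
finger_force: 0.0
```

>>> {"api": "servo_tool", "payload": {"rows": [[0,-2.85,-2.46,0,0,0,0],[0,-2.85,-2.46,0,0,0,0],[0,-2.85,-2.46,0,0,0,0],[0,-2.85,-2.46,0,0,0,0],[0,-2.85,-2.46,0,0,0,0]]}}

```text
clock: 2.15
position: [464.7, 2.1, 260.9]
ee_rot: [0.612, 3.081, 0.0]
contact_force: [1.1, 0.1, -0.2]
opening: 0.1
finger_force: 0.0
```

>>> {"api": "servo_tool", "payload": {"rows": [[0,0,0,2,0,0,7],[0,0,0,2,0,0,7],[0,0,0,2,0,0,7],[0,0,0,2,0,0,7],[0,0,0,2,0,0,7]]}}

```text
clock: 2.57
position: [464.2, 3.9, 160.0]
ee_rot: [1.518, 2.75, 0.0]
contact_force: [0.2, 0.5, -0.0]
opening: 0.6
finger_force: 0.0
```

>>> {"api": "servo_tool", "payload": {"rows": [[0,0,0,2,0,0,2.6],[0,0,0,0,0,0,0]]}}

```text
clock: 2.73
position: [462.9, 4.3, 138.1]
ee_rot: [-1.572, -2.714, 0.002]
contact_force: [-1.0, 0.9, -0.7]
opening: 0.5
finger_force: 0.0
```

Run:
```python
from h import *
ims=[]
for n,(u,v) in(("top",(290,225)),("side",(270,215))):
    p=optics.snapshot(n); im=p["img"].copy()
    c=cv2.resize(im[v-65:v+65,u-65:u+65],(400,400),interpolation=2)
    s=sense()["position"]
    for X,col in ((s+[0,0,-22],(0,0,255)),([462.9,4.3,42],(255,0,0)),([462.9+11.4,4.3-19.7,46],(0,200,0))):
        q=(proj(p,X)-[u-65,v-65])*400/130; cv2.circle(c,tuple(int(t) for t in q),3,col,-1)
    ims.append(c)
cv2.imwrite("pics/near.png",np.hstack(ims))
```

```text
(no output)
```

View pics/near.png

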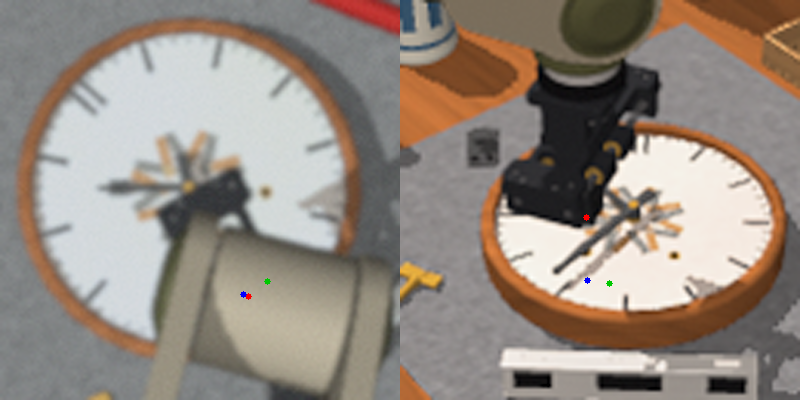

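Run:
```python
from h import *
u,v=270,205
p=optics.snapshot("side"); k=7
c=cv2.resize(p["img"][v-42:v+42,u-55:u+57],None,fx=k,fy=k,interpolation=2)
s=sense(); M=rotm(s["ee_rot"]); 
for z in(22,-20,-42):
    q=[(proj(p,s["position"]+M@[a,b,z])-[u-55,v-42]+.5)*k for a,b in((9,17.5),(9,-17.5),(-9,-17.5),(-9,17.5))]
    cv2.polylines(c,[np.array(q).astype(int)],True,(0,0,255) if z>0 else (0,255,0),1)
cv2.imwrite("pics/zoom.png",c)
```

```text
(no output)
```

View pics/zoom.png

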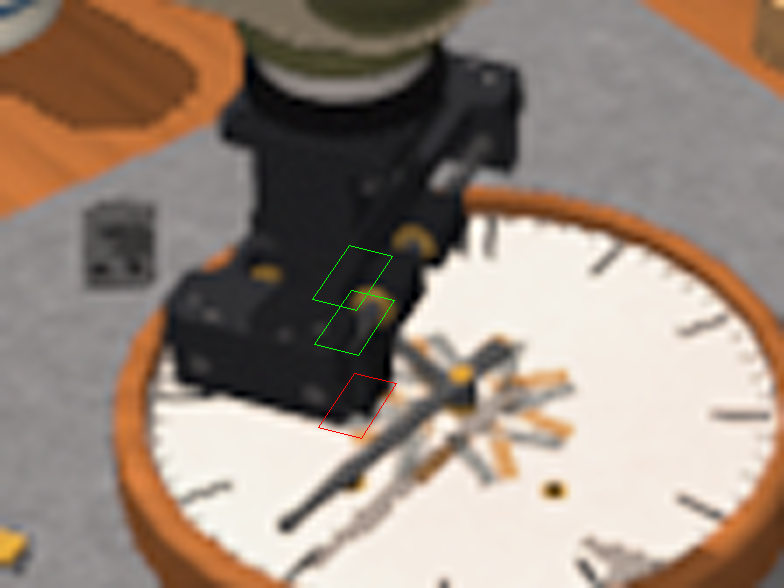

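The zoom shows the gripper body's end as a wide block at about (260,400). The fingertip is just beyond it, near (365,425), on the ccw side of the hand, whose tip is at (285,527), with clearance. I'll descend there.

>>> {"api": "servo_tool", "payload": {"rows": [[0,-0.1,0,2.2,0,0,0],[0,0,0,2.2,0,0,0],[0,0,0,2,0,0,0],[0,0,0,1,0,0,0],[0,0,0,0,0,0,0]]}}

```text
clock: 3.3
position: [464.7, 3.1, 66.3]
ee_rot: [-1.57, -2.72, 0.001]
contact_force: [-1.0, -0.8, -0.5]
opening: 0.5
finger_force: 0.0
```

>>> {"api": "servo_tool", "payload": {"rows": [[0,0.37,0.007,0,0,0,2],[0,0.37,0.007,0,0,0,2],[0,0.37,0.007,0,0,0,2],[0,0.37,0.007,0,0,0,2],[0,0.37,0.007,0,0,0,2]]}}

```text
clock: 3.72
position: [457.9, 19.8, 68.5]
ee_rot: [1.802, 2.57, 0.002]
contact_force: [1.4, -1.5, 0.3]
opening: 0.8
finger_force: 0.3
```

Run:
```python
from h import *
for _ in range(3):
    s=sense(); print(s["position"],s["ee_rot"],s["contact_force"],s["joint_velocities"].round(3)); optics.snapshot("side")
```

```text
[457.90985198  19.83755458  68.53423649] [1.80203641e+00 2.56950403e+00 1.89301569e-03] [ 1.37285301 -1.47924917  0.29320537] [ 0.085 -0.018  0.037  0.001 -0.02   0.499]
[457.59832942  20.30395171  68.48463657] [1.80453213e+00 2.56818734e+00 1.86570984e-03] [0.0716573  0.22150359 0.17149742] [-0.011  0.006 -0.004  0.    -0.001 -0.1  ]
[457.70399386  20.03996123  68.33452397] [1.80024998e+00 2.57127712e+00 1.78787147e-03] [ 0.68240484 -0.09581082 -0.16335004] [-0.007  0.009 -0.001 -0.    -0.005 -0.049]
```

>>> {"api": "servo_tool", "payload": {"rows": [[0,-0.6,0,0,0,0,0],[0,0,0,0.2,0,0,0],[0,0,0,0.25,0,0,0],[0,0,0,0,0,0,0]]}}

```text
clock: 4.2
position: [458.9, 14.1, 61.9]
ee_rot: [-1.803, -2.572, 0.0]
contact_force: [0.1, -0.5, 0.1]
opening: 0.2
finger_force: 0.0
```

>>> {"api": "servo_tool", "payload": {"rows": [[0,0.37,0,0,0,0,0],[0,0.37,0,0,0,0,1],[0,0.37,0.007,0,0,0,2],[0,0.37,0.007,0,0,0,2],[0,0.37,0.007,0,0,0,2]]}}

```text
clock: 4.62
position: [453.3, 32.4, 62.3]
ee_rot: [1.959, 2.456, -0.0]
contact_force: [0.4, -1.1, 0.2]
opening: 0.3
finger_force: 0.3
```

>>> {"api": "servo_tool", "payload": {"rows": [[0,0.555,0.015,0,0,0,3],[0,0.555,0.015,0,0,0,3],[0,0.555,0.015,0,0,0,3],[0,0.555,0.015,0,0,0,3],[0,0.555,0.015,0,0,0,3]]}}

```text
clock: 5.03
position: [450.7, 60.0, 62.3]
ee_rot: [2.264, 2.178, -0.0]
contact_force: [1.2, -0.5, -0.4]
opening: 0.1
finger_force: 0.4
```

```bash
cat > look.py <<'E'
from h import *
import sys
def look(name,draw=True):
    ims=[]
    for n,(u,v) in(("top",(286,220)),("side",(282,225))):
        p=optics.snapshot(n); c=cv2.resize(p["img"][v-65:v+65,u-65:u+65],(400,400),interpolation=2); ims.append(c)
        for d in optics.silhouettes("minute_hand",p)[:2]: print(n,d["score"],d["box"])
    cv2.imwrite(f"pics/{name}.png",np.hstack(ims))
    s=sense(); M=rotm(s["ee_rot"]); d=s["position"][:2]-[556,56]
    print("r",np.hypot(*d),"ang",np.degrees(np.arctan2(d[1],d[0]))%360,"alpha",(np.degrees(np.arctan2(M[1,0],M[0,0]))+90)%360,"z",s["position"][2],s["contact_force"])
look(sys.argv[1])
E
python3 look.py l1
```

```text
top 0.4 [284.8, 227.3, 7.7, 31.8]
side 0.49 [272.5, 220.6, 32.2, 9.1]
r 105.39606375876131 ang 178.0030432395093 alpha 178.05809557895589 z 62.242339709020754 [-0.57749262  0.02812629 -0.39368293]
```

View pics/l1.png

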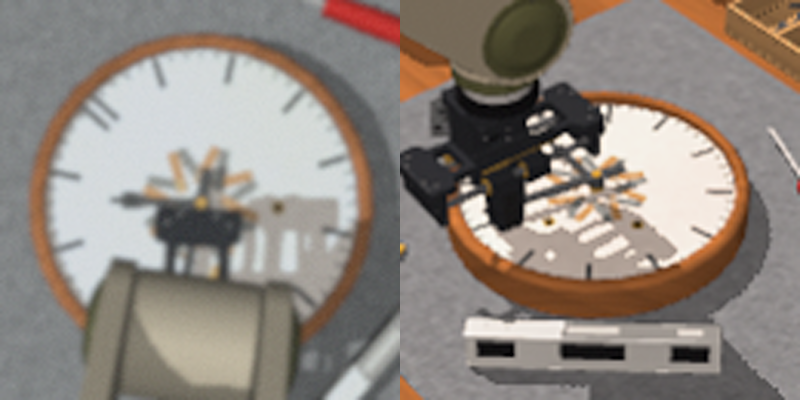

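The finger sits behind the minute hand (side view about (505,205)) and is pushing it. The clock hasn't moved, so I'll continue.

>>> {"api": "servo_tool", "payload": {"rows": [[0,0.555,0.015,0,0,0,3],[0,0.555,0.015,0,0,0,3],[0,0.555,0.015,0,0,0,3],[0,0.555,0.015,0,0,0,3],[0,0.555,0.015,0,0,0,3]]}}

```text
clock: 5.65
position: [455.4, 86.7, 62.2]
ee_rot: [2.528, 1.866, -0.0]
contact_force: [1.0, -0.9, 0.2]
opening: 0.4
finger_force: 0.4
```

>>> {"api": "servo_tool", "payload": {"rows": [[0,0.555,0.015,0,0,0,3],[0,0.555,0.015,0,0,0,3],[0,0.555,0.015,0,0,0,3],[0,0.555,0.015,0,0,0,3],[0,0.555,0.015,0,0,0,3]]}}

```text
clock: 6.07
position: [467.0, 111.9, 62.2]
ee_rot: [2.749, 1.52, -0.001]
contact_force: [-0.6, -1.0, 0.2]
opening: 0.8
finger_force: 0.4
```

>>> {"api": "servo_tool", "payload": {"rows": [[0,0.555,0.015,0,0,0,3],[0,0.555,0.015,0,0,0,3],[0,0.555,0.015,0,0,0,3],[0,0.555,0.015,0,0,0,3],[0,0.555,0.015,0,0,0,3]]}}

```text
clock: 6.48
position: [484.6, 133.2, 62.2]
ee_rot: [-2.924, -1.148, 0.001]
contact_force: [-0.1, -0.3, -0.6]
opening: 0.7
finger_force: 0.3
```

>>> {"api": "servo_tool", "payload": {"rows": [[0,0.555,0.015,0,0,0,3],[0,0.555,0.015,0,0,0,3],[0,0.555,0.015,0,0,0,3],[0,0.555,0.015,0,0,0,3],[0,0.555,0.015,0,0,0,3]]}}

```text
clock: 6.9
position: [507.1, 149.1, 62.1]
ee_rot: [3.049, 0.756, -0.001]
contact_force: [-0.1, -0.5, -0.2]
opening: 0.4
finger_force: 0.3
```

>>> {"api": "servo_tool", "payload": {"rows": [[0,0.555,0.015,0,0,0,3],[0,0.555,0.015,0,0,0,3],[0,0.555,0.015,0,0,0,3],[0,0.555,0.015,0,0,0,3],[0,0.555,0.015,0,0,0,3]]}}

```text
clock: 7.32
position: [533.1, 158.7, 62.1]
ee_rot: [3.122, 0.352, -0.002]
contact_force: [-1.0, -0.4, 0.6]
opening: 0.6
finger_force: 0.3
```

>>> {"api": "servo_tool", "payload": {"rows": [[0,0.555,0.015,0,0,0,3],[0,0.555,0.015,0,0,0,3],[0,0.555,0.015,0,0,0,3],[0,0.555,0.015,0,0,0,3],[0,0.555,0.015,0,0,0,3]]}}

```text
clock: 7.73
position: [560.6, 161.3, 62.0]
ee_rot: [3.141, -0.059, -0.002]
contact_force: [-1.4, 0.1, 0.9]
opening: 0.3
finger_force: 0.3
```

>>> {"api": "servo_tool", "payload": {"rows": [[0,0.555,0.015,0,0,0,3],[0,0.555,0.015,0,0,0,3],[0,0.555,0.015,0,0,0,3],[0,0.37,0.007,0,0,0,2],[0,0.37,0.007,0,0,0,2]]}}

```text
clock: 8.15
position: [584.3, 157.6, 61.9]
ee_rot: [3.114, -0.413, -0.002]
contact_force: [-0.7, 0.4, -0.1]
opening: 0.3
finger_force: 0.3
```

```bash
python3 look.py l2
```

```text
side 0.61 [272.2, 208.6, 10.2, 12.5]
r 105.66745223375928 ang 74.49991862875457 alpha 75.03786258094343 z 62.11474650694181 [-0.2278207   0.27242593 -0.66218108]
```

View pics/l2.png

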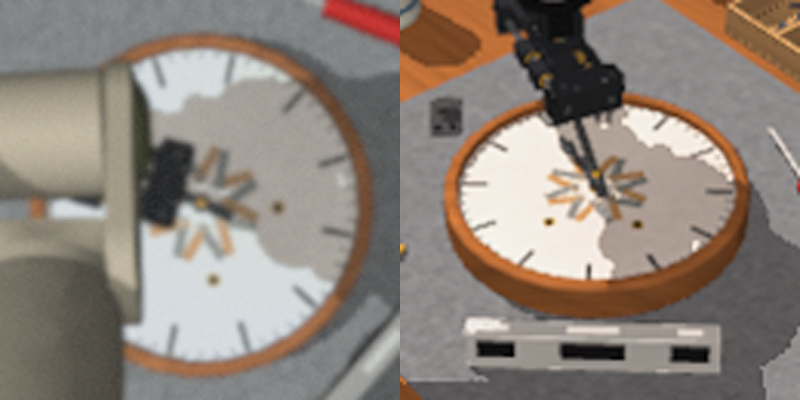

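>>> {"api": "servo_tool", "payload": {"rows": [[0,0.555,0.015,0,0,0,3],[0,0.555,0.015,0,0,0,3],[0,0.555,0.015,0,0,0,3],[0,0.555,0.015,0,0,0,3],[0,0.37,0.007,0,0,0,2]]}}

```text
clock: 8.77
position: [608.3, 148.1, 62.2]
ee_rot: [3.041, -0.79, -0.001]
contact_force: [-0.5, -0.1, 0.1]
opening: 0.3
finger_force: 0.3
```

>>> {"api": "servo_tool", "payload": {"rows": [[0,0.18,0.003,0,0,0,1],[0,0.09,0.002,0,0,0,0.5],[0,0,0,0,0,0,0]]}}

```text
clock: 9.02
position: [610.5, 146.9, 62.2]
ee_rot: [3.031, -0.826, -0.0]
contact_force: [0.4, 0.3, 0.1]
opening: 0.6
finger_force: 0.1
```

```bash
python3 look.py l3
```

```text
top 0.41 [289.7, 222.8, 11.4, 8.8]
side 0.66 [279.1, 213.2, 3.6, 24.9]
r 106.1341774447157 ang 59.03014582903465 alpha 59.49718808915911 z 62.3255302885754 [0.28971709 0.29025962 0.14283963]
```

>>> {"api": "servo_tool", "payload": {"rows": [[0,-1.0,0,0,0,0,0],[0,-1.0,0,-0.5,0,0,0],[0,0,0,-4,0,0,0],[0,0,0,-4,0,0,0],[0,0,0,-4,0,0,0]]}}

```text
clock: 9.63
position: [592.0, 157.8, 189.0]
ee_rot: [3.031, -0.826, -0.002]
contact_force: [0.6, 0.7, -0.5]
opening: 0.4
finger_force: 0.0
```

>>> {"api": "servo_tool", "payload": {"rows": [[0,-4,0,0,0,0,0],[0,-4,0,0,0,0,0],[0,-4,0,0,0,0,0],[0,-4,0,0,0,0,0],[0,-4,0,0,0,0,0]]}}

```text
clock: 10.05
position: [418.3, 259.5, 187.6]
ee_rot: [-3.03, 0.827, -0.0]
contact_force: [0.0, 1.0, 0.6]
opening: 0.3
finger_force: 0.0
```

```bash
cat > ang.py <<'E'
from h import *
import sys
ims=[]
for n,c in(("top",(554.7,53.5)),("side",(557.5,58.4))):
    p=optics.snapshot(n); G=cv2.cvtColor(p["img"],cv2.COLOR_BGR2GRAY).astype(np.float32)
    def polar(z,r0,r1):
        A=np.radians(np.arange(15,85,.25)); r=np.arange(r0,r1,1.)
        m=np.array([[proj(p,[c[0]+q*np.cos(a),c[1]+q*np.sin(a),z]) for q in r] for a in A],np.float32)
        return cv2.remap(G,m,None,cv2.INTER_CUBIC).mean(1)
    a=np.arange(15,85,.25)
    for lab,z,r0,r1 in(("hand",48,84,101),("marks",32,120,132),("tip",48,102,116)):
        d=polar(z,r0,r1); w=np.clip(np.median(d)-d-12,0,None)
        k=[i for i in range(1,len(d)-1) if w[i]>0 and w[i]>=w[i-1] and w[i]>w[i+1]]
        print(n,lab,[(float(a[i]),round(float(w[i]))) for i in k])
    g=np.array([[proj(p,[555+(110-i)*.6+35,55+(110-j)*.6+35,48]) for j in range(220)] for i in range(220)],np.float32)
    ims.append(cv2.resize(cv2.remap(p["img"],g,None,cv2.INTER_CUBIC),(400,400)))
cv2.imwrite(f"pics/{sys.argv[1]}.png",np.hstack(ims))
E
python3 ang.py a1
```

```text
top hand [(50.0, 82)]
top marks [(18.75, 44), (46.0, 50), (51.25, 59), (78.75, 53)]
top tip [(19.0, 40), (46.25, 75), (50.75, 100), (79.25, 37)]
side hand [(44.0, 95), (50.75, 149), (83.25, 61)]
side marks [(19.25, 90), (45.75, 96), (50.75, 138), (78.75, 99)]
side tip [(44.75, 84), (50.25, 115), (56.0, 0), (83.0, 85)]
```

View pics/a1.png

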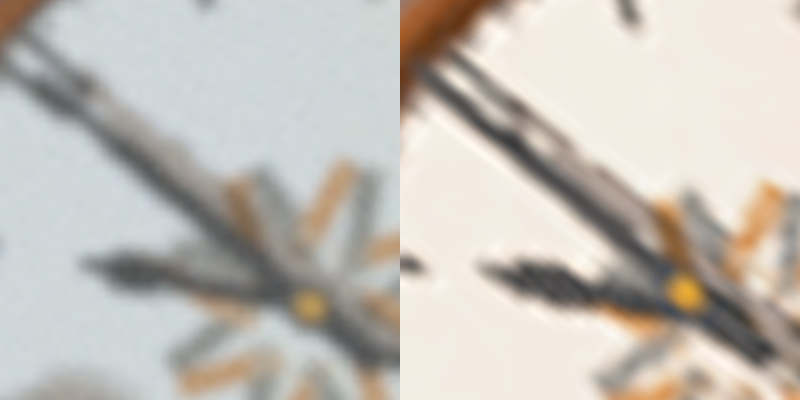

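The rectified view shows the hand at about 50.2°, lying over the left bar of the double mark. The middle of the double mark is at 48.7°, so it needs about 1.5° more. I'm going back in for the last bit.

>>> {"api": "servo_tool", "payload": {"rows": [[0,4,0,0,0,0,0],[0,4,0,0,0,0,0],[0,4,0,0,0,0,0],[0,4,0,0,0,0,0],[0,3.6,0,0,0,0,1.5]]}}

```text
clock: 10.57
position: [591.4, 157.7, 187.5]
ee_rot: [-3.019, 0.867, -0.001]
contact_force: [0.5, -0.5, -0.1]
opening: 0.3
finger_force: 0.0
```

>>> {"api": "servo_tool", "payload": {"rows": [[0,0,0,0,0,0,0],[0,0,0,3,0,0,0],[0,0,0,3,0,0,0],[0,0,0,3,0,0,0],[0,0,0,0,0,0,0]]}}

```text
clock: 10.98
position: [587.0, 159.0, 92.2]
ee_rot: [3.016, -0.866, -0.015]
contact_force: [0.2, -0.0, -1.7]
opening: 0.5
finger_force: 0.0
```

```bash
cat > goal.py <<'E'
from h import *
s=sense(); M=rotm(s["ee_rot"]); print(s["position"], "need tool mm", M.T@(np.array([613.0,145.4,62.5])-s["position"]),"alpha",(np.degrees(np.arctan2(M[1,0],M[0,0]))+90)%360)
E
python3 goal.py
```

```text
[587.0376747  159.00392112  92.23671831] need tool mm [29.46058315 -2.41284278 29.48955156] alpha 57.96076481167128
```

>>> {"api": "servo_tool", "payload": {"rows": [[0,0,0,1.5,0,0,0],[0,0,0,1.4,0,0,0],[0,0,0,0,0,0,0],[0,0.8,-0.1,0,0,0,0],[0,0,0,0,0,0,0]]}}

```text
clock: 11.4
position: [599.1, 155.3, 70.2]
ee_rot: [-3.019, 0.867, -0.005]
contact_force: [-0.2, 0.0, -0.0]
opening: 0.5
finger_force: 0.0
```

```bash
python3 goal.py
```

```text
[599.09684144 155.31431997  70.20172769] need tool mm [17.0223807   1.03810918  7.75042273] alpha 57.943579093798306
```

>>> {"api": "servo_tool", "payload": {"rows": [[0,0,0,0.4,0,0,0],[0,0,0,0.4,0,0,0],[0,0,0.1,0,0,0,0],[0,0.5,0,0,0,0,0],[0,0,0,0,0,0,0]]}}

```text
clock: 11.82
position: [601.7, 151.7, 60.5]
ee_rot: [-3.019, 0.868, -0.001]
contact_force: [0.1, -0.6, 0.0]
opening: 0.7
finger_force: 0.0
```

```bash
python3 goal.py
```

```text
[601.71579519 151.74466055  60.46130838] need tool mm [12.93231666 -0.61486747 -2.03011898] alpha 57.93317404706179
```

>>> {"api": "servo_tool", "payload": {"rows": [[0,0.4,-0.05,-0.1,0,0,0],[0,0.4,0,0,0,0,0],[0,0.3,0,0,0,0,0],[0,0.1,0,0,0,0,0],[0,0,0,0,0,0,0]]}}

```text
clock: 12.23
position: [611.8, 146.0, 61.2]
ee_rot: [-3.019, 0.868, -0.0]
contact_force: [0.5, 0.6, -0.3]
opening: 0.1
finger_force: 0.0
```

```bash
python3 goal.py
```

```text
[611.75233222 146.03030623  61.2335397 ] need tool mm [ 1.39209734 -0.1284846  -1.2662698 ] alpha 57.931035221398375
```

>>> {"api": "servo_tool", "payload": {"rows": [[0,0.08,0,0,0,0,0],[0,0.06,0,0,0,0,0],[0,0,0,0,0,0,0]]}}

```text
clock: 12.48
position: [612.5, 145.5, 61.2]
ee_rot: [3.019, -0.867, -0.001]
contact_force: [-0.4, 0.0, 0.2]
opening: 0.4
finger_force: 0.2
```

```bash
python3 goal.py
```

```text
[612.52466545 145.5143766   61.17216169] need tool mm [ 0.46314207 -0.15493415 -1.32803402] alpha 57.954969490567
```

>>> {"api": "servo_tool", "payload": {"rows": [[0,-1.0,0,0,0,0,0],[0,-1.0,0,-0.5,0,0,0],[0,0,0,-4,0,0,0],[0,0,0,-4,0,0,0],[0,0,0,-4,0,0,0]]}}

```text
clock: 12.9
position: [594.3, 156.9, 188.0]
ee_rot: [3.02, -0.866, -0.002]
contact_force: [1.4, -0.7, -0.0]
opening: 0.4
finger_force: 0.0
```

>>> {"api": "servo_tool", "payload": {"rows": [[0,-4,0,0,0,0,0],[0,-4,0,0,0,0,0],[0,-4,0,0,0,0,0],[0,-4,0,0,0,0,0],[0,-4,0,0,0,0,0]]}}

```text
clock: 13.32
position: [423.4, 263.1, 186.6]
ee_rot: [-3.019, 0.867, -0.0]
contact_force: [0.3, 0.0, 0.4]
opening: 0.5
finger_force: 0.0
```

```bash
python3 ang.py a2
```

```text
top hand [(48.75, 81)]
top marks [(18.75, 45), (46.25, 54), (51.5, 59), (78.75, 54)]
top tip [(19.0, 40), (47.75, 109), (79.0, 38)]
side hand [(45.0, 108), (50.0, 154), (83.25, 60)]
side marks [(19.25, 90), (46.25, 106), (50.5, 145), (78.75, 99)]
side tip [(45.25, 93), (50.0, 120), (56.0, 1), (83.0, 85)]
```

View pics/a2.png

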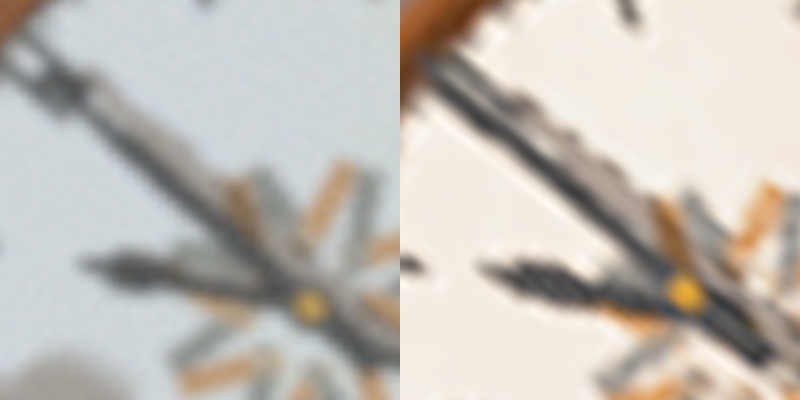

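Run:
```python
from h import *
t=np.radians(48.7); d=np.array([np.cos(t),np.sin(t)]); nrm=np.array([-d[1],d[0]])
for n,c in(("top",(554.7,53.5)),("side",(557.5,58.4))):
    p=optics.snapshot(n); G=cv2.cvtColor(p["img"],cv2.COLOR_BGR2GRAY).astype(np.float32)
    o=np.arange(-14,14,.5); S=np.arange(36,100,2.)
    pts=[]
    for s in S:
        m=np.array([[proj(p,[*(np.array(c)+d*s+nrm*q),48]) for q in o]],np.float32)
        v=cv2.remap(G,m,None,cv2.INTER_LINEAR)[0]; w=np.clip(105-v if n=="side" else 125-v,0,None)
        if w.sum()>0: pts.append((s,(w*o).sum()/w.sum()))
    P=np.array(pts); k=np.polyfit(P[:,0],P[:,1],1); r=P[:,1]-np.polyval(k,P[:,0]); g=abs(r)<1.2*r.std()+.1; k=np.polyfit(P[g,0],P[g,1],1)
    print(n,len(P),g.sum(),"dir",48.7+np.degrees(np.arctan(k[0])),"offset at axis",k[1],"rms",r[g].std())
    print(np.c_[P[::3]].round(1).tolist())
```

```text
top 27 21 dir 49.64401423335088 offset at axis -1.7281849993902871 rms 0.41210240058286435
[[36.0, -3.0], [42.0, -2.8], [48.0, -0.8], [54.0, -0.6], [60.0, -0.5], [66.0, -0.6], [72.0, -0.7], [78.0, -0.8], [84.0, -0.2]]
side 32 27 dir 49.88764607522758 offset at axis -1.0586748664428143 rms 0.40377142847580466
[[36.0, -0.1], [42.0, 0.3], [48.0, -0.2], [54.0, -0.1], [60.0, -0.1], [66.0, 0.0], [72.0, 0.3], [78.0, 0.1], [84.0, 0.5], [90.0, 1.9], [96.0, 2.1]]
```

```bash
python3 -c "
from workcell import manip; print(manip.close_job())"
```

```text
the job is handed in; nothing more can be done
None
```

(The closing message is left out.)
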